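# Take the slide carrier off the drying stand

## Robot

A 7-joint arm with a two-finger parallel gripper is mounted at the origin on a cart in front of the work surface, level with it; the furniture and walls round the work are solid. World frame = base frame: x ahead of the robot, y to its left, z up, the work surface at z = 0. Lengths are in m, angles in rad, forces in N, time in s.
With the tool pointing down it reaches from about 0.35 to 0.9 m from the base axis. Payload 8.1 kg.
Tool frame: the origin (TCP) lies between the finger pads; the fingertips stand 17 mm ahead of it and the grasp point (between the pads) lies 2 mm behind it; z points along the fingers, y is the direction in which the jaws open and shut (so a half turn about z gives the same grasp; the last joint's range is limited). The gripper opens to 92 mm and grips with 3 to 60 N. Pads are 19 mm wide; open, the fingers measure 130 mm over their backs; the gripper's body (75 mm by 190 mm) begins 47 mm behind the grasp point.
Start: joints at [1.131, 0.434, 0.025, 1.573, -0.012, 1.134, -0.075], TCP at [0.207, -0.59, 0.244] pointing down, gripper open.
Joint ranges: [-2.62, 2.62], [-0.44, 2.09], [-1.27, 1.32], [0.08, 2.57], [-1.32, 4.46], [0.12, 2], [-2.74, 2.74]. Speed limits (rad/s): [2.22, 2.22, 3.01, 3.01, 3.14, 3.14, 3.14].

## Interface

Orientations are given as a rotation vector (axis times angle).
In Python, from cell import arm gives the robot as it stands. The module is installed in compiled form; this text tells all that it offers.
- The arm moves only by the shell command python3 -m crank 'ROWS' [FORCE]. ROWS is JSON, a list of rows, each a list of 5 numbers: the opening, from 0 (shut) to 1 (fully open), then the shift along the world's x, y, z normalised to -1 to 1, where 1 is 40 cm, then the turn about the world's z normalised to -1 to 1, where 1 is 60 degrees. In form: [[fingers, tx, ty, tz, twist], ...]. A call has exactly 8 rows; each row shifts and turns the commanded pose from where the row before left it; what a row does not reach is not made up. A row lasts 1/12 s, in which the tool goes at most 41.7 mm and 7.16 degrees, less where a joint would pass 70% of its speed; a pose out of reach is approached as far as the arm can. A call with a number of a shift or a turn outside -1 to 1 is refused whole. A call with a gripper value outside its range is refused whole. The fingers move at their own pace and stop on an object; FORCE is the grip in N (left out, the last holds). Time passes only in rows, so rows that do not move let the fingers close, or fill a call up. It gives the time, the measured TCP pose, the force and the opening at its end, in the units of the state.
- arm.observe(): the state, without advancing time (a new reading comes with each control period).
- arm.get_image(name): name is "side" or "top" or "wrist"; returns the picture (400x640x3 uint8, red, green, blue); there is no depth.
- arm.get_calibration(name): a dict with "intrinsics" (3x3 intrinsics, pixels), "extrinsics" (4x4, takes a point from camera to world coordinates). Camera axes: x right, y down, z forward; pixel columns grow to the right and rows downward; lengths in m; the calibration is good to about 2 mm. A picture is of the moment at which its call begins: read the wrist's pose just before it. get_calibration takes no time and is no camera call; for the wrist camera it gives the pose at the moment of the call.
- arm.sign_off(): hands the job in, once; it reports no verdict.
The state is a dict: "clock": time; "joints": joint angles; "dq": joint speeds; "joint_efforts": joint torques, N m; "position": TCP position; "ee_rot": TCP orientation; "force": force on the tool from outside, world axes, zero at the start; "ft_torque": the same for the moment, N m; "width": opening from 0.0 (shut) to 1.0 (fully open).
Only numpy, scipy, OpenCV 4.12 (cv2) and the standard library are available. Lean on these libraries where they do the work, as an engineer would, in place of code of your own. Each camera call takes 0.05 s, during which the arm holds its last target.

## Task

Push the blue slide carrier along the channel of the white drying stand until its plain tab sticks out past the open end, then grip it across that overhanging tab and lift it off. Lay it level along the top of the finned aluminium cooling block, centred on it with the long sides parallel (either way round), without dropping it, and let go. Leave the petri dish, the brown bottle and the small blue box where they are.

Things in the scene. Friction and masses are not known exactly. Their poses are not given: they have to be found in the camera images.
- slide_carrier: Flat blue metal slide carrier, 116 (x) x 56 (y) x 8 (z) mm, 80 to 150 g, with two fixed glass slides with white ends. Origin: centre of its underside, z up. Its -x end is a plain ribbed tab; its +x end is a straight face 8 mm high to push on. Starts flat in the stand's channel, axes parallel to the stand's, tab towards the open end but still inside, with at least 50 mm of empty channel behind its +x end.
- carrier_tab (a point): Middle of the carrier's tab (34 mm long, the end without slides), at half thickness, 41 mm from the carrier's centre. Only the long sides of what overhangs the stand can be gripped (56 mm across): inside the channel just 2 mm is free beside the carrier. Beyond 58 mm of overhang it tips off.
- drying_stand: White drying stand with dark top and aluminium fences, fixed, 220 (x) x 76 (y) mm. Origin: centre of its underside, on the worktop. Its top is a flat channel along x, 60 mm wide between fences, floor at z = 45 mm, fence tops at 53 mm. A cross stop 7 mm thick, as high as the fences, closes the +x end; the -x end is open.
- stand_open_end (a point): Middle of the channel floor's edge at the stand's open end, 110 mm from the stand's centre along its -x; nothing lies beyond it. The open end points to the robot's left, within about 0.35 rad.
- cooling_block: Finned bare aluminium cooling block, fixed, 90 (x) x 34 (y) x 40 (z) mm, flat top at z = 40 mm without edges or lips. Origin at the centre of its underside on the worktop. It is narrower than the carrier, so fingers holding the carrier's long sides go down past its sides (11 mm to spare on each).
- petri_dish: Bystander: round petri dish, 62 mm wide, 15 high, loose. Origin under its centre.
- oil_bottle: Bystander: small brown bottle with a black cap, 27 mm wide, 83 high, loose. Origin under its centre.
- coverslips: Bystander: small blue box, 34 x 34 x 22 mm, loose. Origin under its centre.
Mind the look-alikes: they are no part of the job. What is meant by the slide_carrier is not turquoise, and is the larger of those in its own colour.

How it is judged:
On the way, in this order (a step that is already met when the one before it is completed fails the run):
1. the carrier lies level on the stand with its tab at least 20 mm past the open end (x of slide_carrier in the frame of drying_stand below -0.072 m and z of slide_carrier in the frame of drying_stand between 0.041 and 0.049 m and angle between slide_carrier's own z axis and vertical below 0.08 rad and contact force between slide_carrier and drying_stand above 0.1 N), for 0.2 s.
2. the carrier is lifted clear of the stand between the fingers (contact force between the fingers and slide_carrier above 1 N and contact force between slide_carrier and drying_stand below 0.01 N and contact force between slide_carrier and cooling_block below 0.01 N and height (world z) of slide_carrier above 0.052 m), for 0.2 s.
At the end, for the whole second after the job is handed in: The carrier lies right side up and level (within 0.08 rad) on the cooling block's top, its centre within 25 mm along and 12 mm across the block's centre, long sides parallel within 0.2 rad either way round, at rest and released (x of slide_carrier in the frame of cooling_block between -0.025 and 0.025 m and y of slide_carrier in the frame of cooling_block between -0.012 and 0.012 m and z of slide_carrier in the frame of cooling_block between 0.036 and 0.044 m and angle between the x axis of slide_carrier and the x axis of cooling_block, either way round below 0.2 rad and angle between slide_carrier's own z axis and vertical below 0.08 rad and contact force between slide_carrier and cooling_block above 0.1 N and contact force between the fingers and slide_carrier below 0.05 N and linear speed of slide_carrier below 0.02 m/s); the robot touches nothing.
It fails at once if the carrier falls freely (faster than 0.45 m/s out of the fingers) (linear speed of slide_carrier above 0.45 m/s and contact force between the fingers and slide_carrier below 0.05 N).
It fails at once if the carrier falls off the stand or the block to the worktop (height (world z) of slide_carrier below 0.025 m).
It fails at once if the petri dish is displaced by more than 30 mm (distance of petri_dish from where it was at the start of the episode above 0.03 m).
It fails at once if the small brown bottle is displaced by more than 30 mm (distance of oil_bottle from where it was at the start of the episode above 0.03 m).
It fails at once if the small blue box is displaced by more than 30 mm (distance of coverslips from where it was at the start of the episode above 0.03 m).
It also fails if it takes over 45 s, if anything falls off the work surface, if the arm or the gripper's body presses on something with over 40 N, if the wrist force passes 120 N, or if a joint passes its speed limit or range.

## Working session

There is one attempt and no reset: what is moved stays moved. The work goes in short steps, Python scripts to look and compute and a shell command to move; the robot and the scene stay as the last step left them, time stands still between calls to the robot, and variables do not carry over. Pictures are saved under pics/ and viewed, and the job is handed in when it is done.

```bash
mkdir -p pics; ls; python3 - <<'E'
from cell import arm
import cv2,numpy as np
print(arm.observe())
for n in ["top","side","wrist"]:
    c=arm.get_calibration(n); print(n,np.round(c["intrinsics"],1).tolist(),np.round(c["extrinsics"],4).tolist())
    cv2.imwrite(f"pics/{n}0.png",arm.get_image(n)[:,:,::-1])
E
```

```text
pics
{'clock': 0.0, 'joints': array([ 1.131405  ,  0.43520189,  0.02498039,  1.57408328, -0.01158203,
        1.13397891, -0.07512701]), 'dq': array([ 0.00037619,  0.00102471,  0.00056683,  0.00022396,  0.00027364,
       -0.00052269,  0.0014965 ]), 'joint_efforts': array([-4.54974615e-04, -6.67846584e+01,  9.84820984e-01, -3.14455962e+01,
       -6.06786017e-02,  4.30432206e-02,  2.42250781e-04]), 'position': array([ 0.20632192, -0.58946426,  0.24296348]), 'ee_rot': array([-3.09572992e+00, -5.26139077e-01,  6.44230637e-04]), 'force': array([-0.18127295,  0.60073077, -0.25585988]), 'ft_torque': array([-0.0292285 ,  0.00149347,  0.02322497]), 'width': 1.000941242787468}
top [[373.2, 0.0, 317.6], [0.0, 373.2, 194.3], [0.0, 0.0, 1.0]] [[0.0285, -0.9981, 0.0554, 0.5158], [-0.9995, -0.029, -0.0089, 0.0288], [0.0105, -0.0551, -0.9984, 1.3426], [0.0, 0.0, 0.0, 1.0]]
side [[410.3, 0.0, 323.5], [0.0, 410.3, 205.9], [0.0, 0.0, 1.0]] [[-0.9934, -0.0387, 0.1079, 0.4534], [-0.1133, 0.4756, -0.8724, 1.0511], [-0.0176, -0.8788, -0.4768, 0.6219], [0.0, 0.0, 0.0, 1.0]]
wrist [[286.8, 0.0, 320.2], [0.0, 286.8, 198.1], [0.0, 0.0, 1.0]] [[0.3289, -0.9149, -0.2341, 0.2682], [-0.9444, -0.3194, -0.0788, -0.5673], [-0.0027, 0.247, -0.969, 0.385], [0.0, 0.0, 0.0, 1.0]]
```

View pics/top0.png

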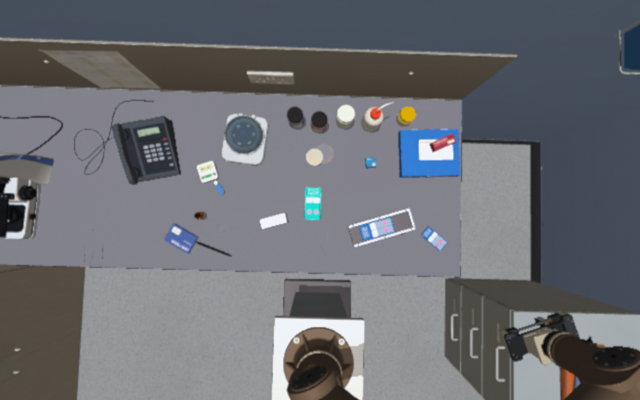

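View pics/side0.png

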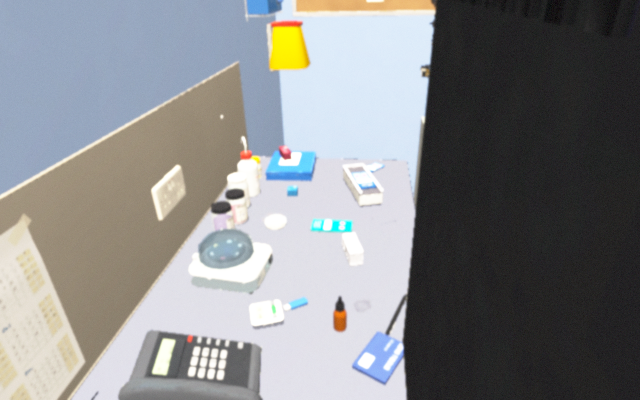

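View pics/wrist0.png

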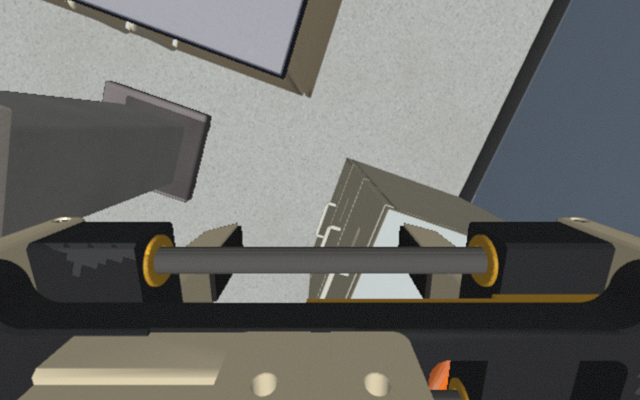

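```bash
python3 - <<'E'
import cv2
a=cv2.imread("pics/top0.png")
cv2.imwrite("pics/c1.png",cv2.resize(a[190:260,330:460],None,fx=6,fy=6,interpolation=cv2.INTER_CUBIC))
cv2.imwrite("pics/c2.png",cv2.resize(a[140:260,180:340],None,fx=5,fy=5,interpolation=cv2.INTER_CUBIC))
b=cv2.imread("pics/side0.png")
cv2.imwrite("pics/c3.png",cv2.resize(b[140:280,250:420],None,fx=4.2,fy=4.2,interpolation=cv2.INTER_CUBIC))
E
```

```text
(no output)
```

View pics/c1.png

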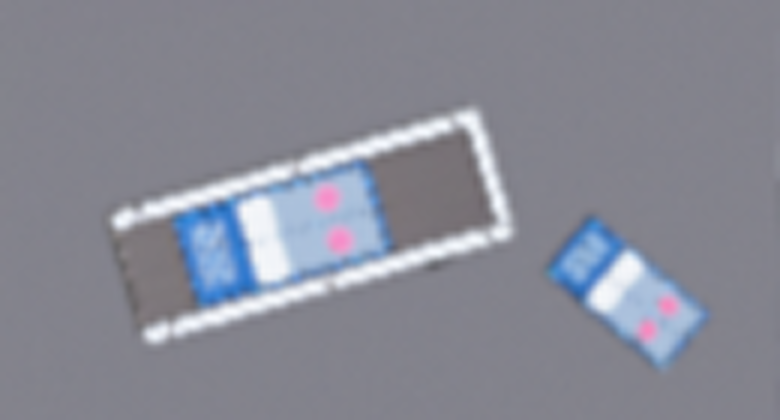

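View pics/c2.png

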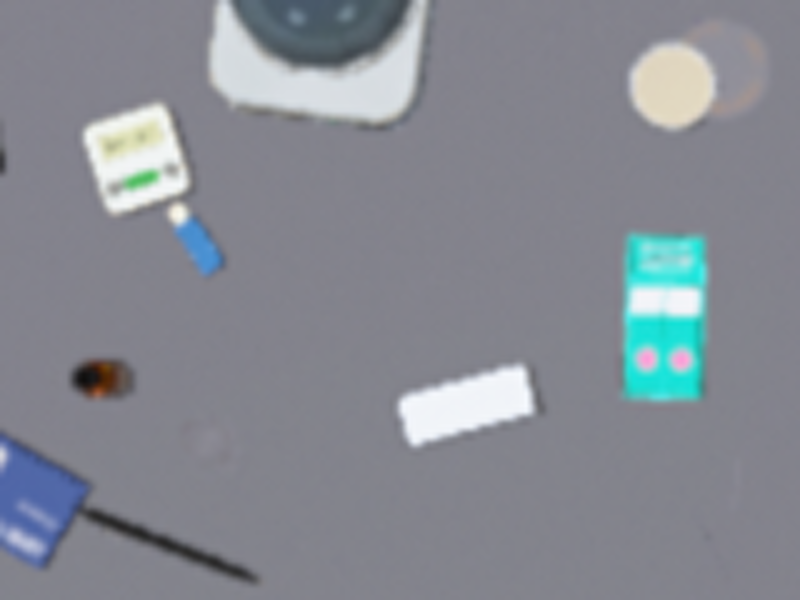

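View pics/c3.png

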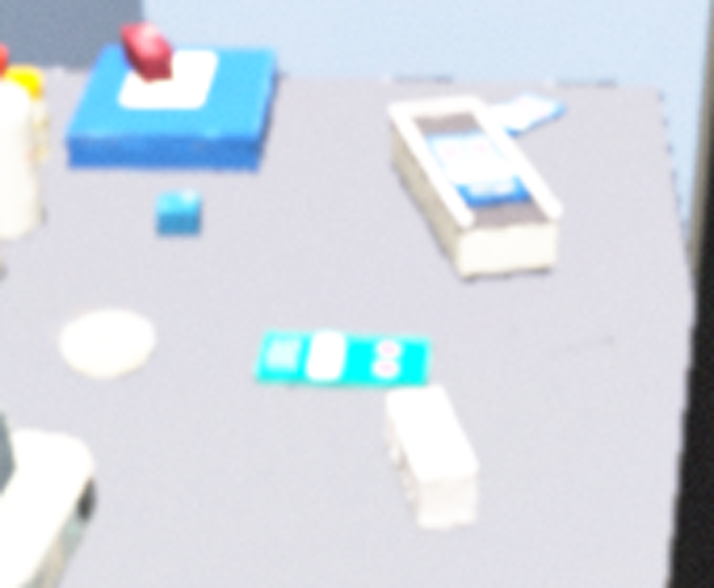

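```bash
cat > h.py <<'E'
import numpy as np,cv2
from cell import arm
def ray(cal,px,z):
    K,T=cal["intrinsics"],cal["extrinsics"]
    px=np.atleast_2d(np.asarray(px,float))
    d=np.c_[px,np.ones(len(px))]@np.linalg.inv(K).T@T[:3,:3].T
    o=T[:3,3]; s=(z-o[2])/d[:,2]
    return o+d*s[:,None]
def proj(cal,P):
    K,T=cal["intrinsics"],cal["extrinsics"]
    p=(np.atleast_2d(P)-T[:3,3])@T[:3,:3]@K.T
    return p[:,:2]/p[:,2:]
def rect(cal,mask,z,off=(0,0)):
    ys,xs=np.nonzero(mask)
    P=ray(cal,np.c_[xs+off[0],ys+off[1]],z)[:,:2]
    (c,s,a)=cv2.minAreaRect((P*1000).astype(np.float32))
    if s[0]<s[1]: s=s[::-1]; a-=90
    return np.array(c)/1000,np.array(s),(a+90)%180-90
def big(m):
    n,l,st,_=cv2.connectedComponentsWithStats(m.astype(np.uint8),connectivity=8)
    return l==1+np.argmax(st[1:,4])
E
python3 - <<'E'
from h import *
a=cv2.imread("pics/top0.png"); cal=arm.get_calibration("top")
x0,y0=340,200; s=a[200:255,340:420]
hsv=cv2.cvtColor(s,cv2.COLOR_BGR2HSV)
blue=(hsv[...,1]>70)&(hsv[...,0]>95)&(hsv[...,0]<130)
blue=big(blue); print("carrier",rect(cal,blue,.053,(x0,y0)),blue.sum())
w=(hsv[...,2]>170)&(hsv[...,1]<45)
n,l,st,cc=cv2.connectedComponentsWithStats(w.astype(np.uint8),connectivity=8); print(st.tolist())
wf=big(w); print("stand",rect(cal,wf,.053,(x0,y0)))
x0,y0=250,205; s=a[205:240,250:300]; hsv=cv2.cvtColor(s,cv2.COLOR_BGR2HSV)
w=big(hsv[...,2]>175); print("block",rect(cal,w,.040,(x0,y0)),w.sum())
E
```

```text
carrier (array([ 0.46303387, -0.15186774]), array([55.14552307, 38.97093201]), 17.324302673339844) 181
[[0, 0, 80, 55, 3859], [9, 8, 67, 39, 433], [42, 20, 6, 3, 7], [30, 23, 9, 14, 82], [42, 24, 5, 2, 5], [44, 27, 6, 6, 14]]
stand (array([ 0.48088959, -0.20772643]), array([222.04310608,  79.75276947]), -72.31697463989258)
block (array([0.49313477, 0.17035799]), array([91.01657867, 36.51485443]), -73.45474433898926) 277
```

```bash
python3 - <<'E'
from h import *
a=cv2.imread("pics/top0.png"); cal=arm.get_calibration("top")
c=np.array([.48089,-.20773]); th=np.radians(-72.317)
u=np.array([np.cos(th),np.sin(th)]); v=np.array([-u[1],u[0]])
# sample profile along the stand axis at z=.053, averaged across channel
hsv=cv2.cvtColor(a,cv2.COLOR_BGR2HSV).astype(np.float32)
for X in range(-116,117,4):
    P=np.array([[*(c+u*X/1e3+v*y/1e3),.053] for y in range(-20,21,2)])
    p=proj(cal,P).astype(np.float32)
    m=cv2.remap(hsv,p[:,0],p[:,1],cv2.INTER_LINEAR).mean(0)
    print(X,np.round(m).astype(int).tolist(),end="; ")
print()
for i in range(-5,6): pass
# side view check : stand hull/block top
cs=arm.get_calibration("side"); print(proj(cs,[[*(c+u*s*.11+v*t*.038),.053] for s in(-1,1) for t in(-1,1)]).round(1).tolist())
cb=np.array([.49313,.17036]); tb=np.radians(-73.45); ub=np.array([np.cos(tb),np.sin(tb)]); vb=np.array([-ub[1],ub[0]])
print(proj(cs,[[*(cb+ub*s*.045+vb*t*.017),.040] for s in(-1,1) for t in(-1,1)]).round(1).tolist())
E
```

```text
-116 [[126, 13, 126]]; -112 [[153, 9, 114]]; -108 [[163, 12, 124]]; -104 [[161, 12, 126]]; -100 [[161, 11, 126]]; -96 [[161, 12, 125]]; -92 [[161, 12, 125]]; -88 [[163, 11, 125]]; -84 [[168, 13, 124]]; -80 [[132, 35, 129]]; -76 [[108, 134, 174]]; -72 [[107, 149, 208]]; -68 [[107, 113, 218]]; -64 [[107, 104, 222]]; -60 [[107, 104, 219]]; -56 [[107, 106, 214]]; -52 [[107, 126, 211]]; -48 [[106, 174, 206]]; -44 [[107, 162, 204]]; -40 [[108, 65, 222]]; -36 [[107, 11, 244]]; -32 [[107, 8, 247]]; -28 [[108, 8, 247]]; -24 [[108, 12, 244]]; -20 [[105, 36, 229]]; -16 [[107, 56, 219]]; -12 [[107, 58, 217]]; -8 [[107, 58, 217]]; -4 [[107, 58, 218]]; 0 [[108, 56, 219]]; 4 [[124, 49, 216]]; 8 [[144, 66, 225]]; 12 [[148, 74, 229]]; 16 [[141, 60, 222]]; 20 [[119, 50, 217]]; 24 [[107, 56, 218]]; 28 [[107, 58, 217]]; 32 [[107, 66, 213]]; 36 [[107, 102, 192]]; 40 [[111, 80, 153]]; 44 [[141, 20, 125]]; 48 [[162, 14, 123]]; 52 [[161, 14, 122]]; 56 [[160, 14, 122]]; 60 [[158, 13, 121]]; 64 [[156, 12, 121]]; 68 [[155, 12, 120]]; 72 [[156, 12, 120]]; 76 [[157, 12, 120]]; 80 [[157, 12, 119]]; 84 [[158, 12, 119]]; 88 [[157, 12, 119]]; 92 [[156, 13, 119]]; 96 [[157, 13, 116]]; 100 [[128, 11, 150]]; 104 [[109, 11, 229]]; 108 [[109, 13, 222]]; 112 [[116, 16, 162]]; 116 [[121, 17, 140]]; 
[[382.3, 189.1], [358.8, 191.6], [362.9, 162.8], [342.3, 164.7]]
[[362.0, 250.6], [348.6, 252.2], [353.4, 231.6], [340.9, 233.0]]
```

Candidates for the carrier in the top view: the blue one in the stand (380,230), the smaller blue one on the table (434,238), and the turquoise one (313,203). I choose the one in the stand: it is the larger of the two blue ones, and the close crop shows it between the white fences with its ribbed tab to the left. The petri dish is near (314,157), the bottle at (200,215) and the blue box at (371,162), all away from the route.

```bash
python3 -m crank '[[0,0.046,0.049,0,0.092],[0,0.046,0.049,0,0.092],[0,0.046,0.049,0,0.092],[0,0.046,0.049,0,0.092],[0,0.046,0.049,0,0.092],[0,0.046,0.049,0,0.092],[0,0.046,0.049,0,0.092],[0,0.046,0.049,0,0.092]]' 20; python3 -m crank '[[0,0.046,0.049,0,0.092],[0,0.046,0.049,0,0.092],[0,0.046,0.049,0,0.092],[0,0.046,0.049,0,0.092],[0,0.046,0.049,0,0.092],[0,0.046,0.049,0,0.092],[0,0.046,0.049,0,0.092],[0,0.046,0.049,0,0.092]]'
```

```text
clock: 0.82
position: [0.3543, -0.432, 0.2436]
ee_rot: [-2.668, -1.658, 0.0]
force: [0.1, -0.4, -0.1]
width: 0.47
clock: 1.48
position: [0.5015, -0.2753, 0.2436]
ee_rot: [-1.849, -2.539, 0.0]
force: [0.3, -0.2, 0.9]
width: 0.001
```

```bash
cat > lk.py <<'E'
from h import *
import sys
n,o=sys.argv[1],sys.argv[2]
st=arm.observe(); print(st["position"].round(4),st["ee_rot"].round(3),round(st["clock"],2),st["force"].round(1),round(st["width"],3))
cal=arm.get_calibration(n)
im=arm.get_image(n)[:,:,::-1]; cv2.imwrite(f"pics/{o}.png",im); np.savez(f"pics/{o}.npz",**cal)
E
python3 lk.py wrist w1; python3 lk.py top t1; python3 lk.py side s1
```

```text
[ 0.5015 -0.2753  0.2436] [-1.849 -2.539  0.   ] 1.48 [ 0.3 -0.2  0.9] 0.001
[ 0.5055 -0.2697  0.2438] [1.832 2.552 0.006] 1.53 [3.6 5.  1.4] 0.005
[ 0.5039 -0.2715  0.2437] [-1.842 -2.545 -0.005] 1.58 [-0.3  0.7 -0.4] 0.005
```

View pics/w1.png

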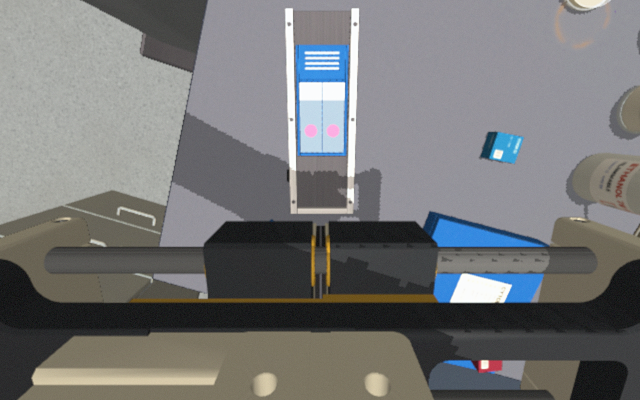

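View pics/s1.png

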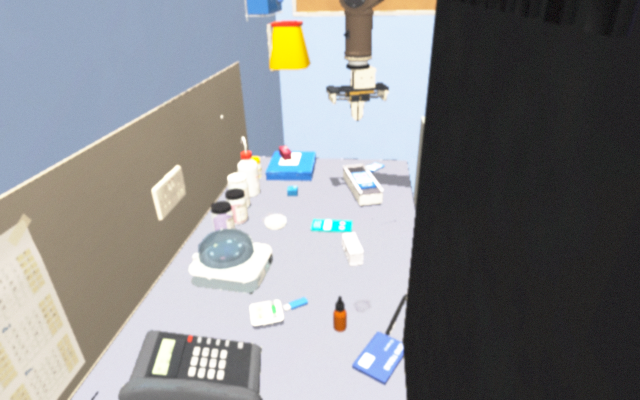

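```bash
python3 - <<'E'
from h import *
a=cv2.imread("pics/w1.png"); cal=np.load("pics/w1.npz")
hsv=cv2.cvtColor(a,cv2.COLOR_BGR2HSV)
m=(hsv[...,1]>60)&(hsv[...,0]>95)&(hsv[...,0]<130); m[:, :280]=0; m[:,365:]=0; m[170:]=0; m=big(m)
m=cv2.morphologyEx(m.astype(np.uint8),cv2.MORPH_CLOSE,np.ones((25,25)))
print("carrier",rect(cal,m,.053))
w=(hsv[...,2]>190)&(hsv[...,1]<40); w[:,:278]=0; w[:,370:]=0; w[216:]=0; w=big(w)
print("stand",rect(cal,w,.053)); ys,xs=np.nonzero(w);print(xs.min(),xs.max(),ys.min(),ys.max())
print(ray(cal,[[286,10],[358,10],[291,213],[352,213]],.053).round(4))
E
```

```text
carrier (array([ 0.47427249, -0.18748354]), array([116.23258972,  56.83634567]), -72.1291732788086)
stand (array([ 0.51146527, -0.20164169]), array([227.80497742,  62.83001328]), -87.5073823928833)
298 358 8 212
[[ 0.412  -0.1132  0.053 ]
 [ 0.4824 -0.0906  0.053 ]
 [ 0.4782 -0.3206  0.053 ]
 [ 0.5486 -0.298   0.053 ]]
```

```bash
python3 -m crank '[[0,0,0.002,-0.05,0],[0,0,0,-0.05,0],[0,0,0,-0.05,0],[0,0,0,-0.05,0],[0,0,0,-0.05,0],[0,0,0,-0.05,0],[0,0,0,-0.05,0],[0,0,0,0,0]]'; python3 lk.py wrist w2;python3 lk.py side s2
```

```text
clock: 2.3
position: [0.4977, -0.2759, 0.1001]
ee_rot: [-1.855, -2.528, 0.003]
force: [-0.6, -0.3, 0.8]
width: 0.007
[ 0.4977 -0.2759  0.1001] [-1.855 -2.528  0.003] 2.3 [-0.6 -0.3  0.8] 0.007
[ 0.4988 -0.276   0.1021] [-1.855e+00 -2.530e+00  2.000e-03] 2.35 [ 0.7  0.7 -0.5] 0.005
```

View pics/w2.png

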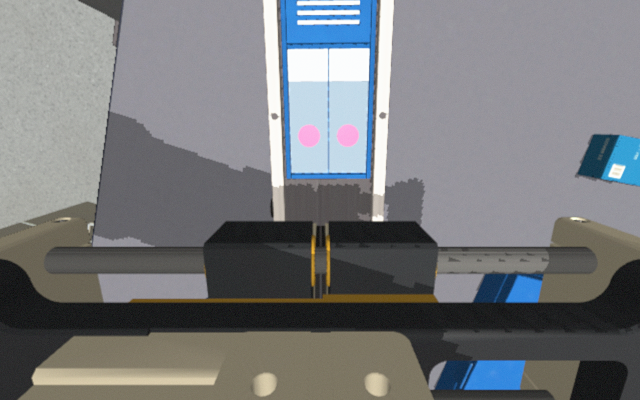

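```bash
python3 -m crank '[[0,0.008,0.007,0,0],[0,0,0,0,0],[0,0,0,-0.02,0],[0,0,0,-0.02,0],[0,0,0,-0.02,0],[0,0,0,-0.02,0],[0,0,0,-0.008,0],[0,0,0,0,0]]'; python3 lk.py side s3;python3 lk.py wrist w3
```

```text
clock: 3.07
position: [0.5033, -0.2724, 0.0672]
ee_rot: [-1.854, -2.534, 0.001]
force: [-0.3, -0.3, -0.0]
width: 0.007
[ 0.5033 -0.2724  0.0672] [-1.854e+00 -2.534e+00  1.000e-03] 3.07 [-0.3 -0.3 -0. ] 0.007
[ 0.5037 -0.2725  0.0678] [-1.854 -2.534  0.   ] 3.12 [0.9 0.1 0.4] 0.006
```

```bash
python3 - <<'E'
import cv2
b=cv2.imread("pics/s3.png")
cv2.imwrite("pics/s3c.png",cv2.resize(b[120:220,310:420],None,fx=6,fy=6,interpolation=cv2.INTER_CUBIC))
E
```

```text
(no output)
```

View pics/s3c.png

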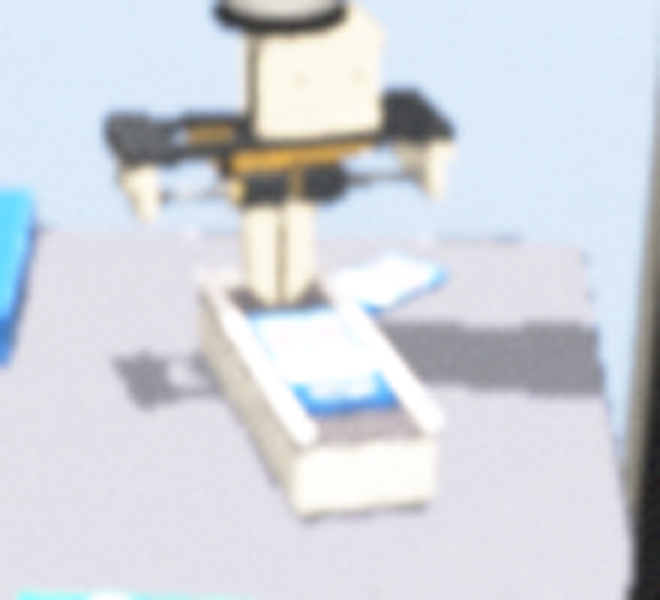

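View pics/w3.png

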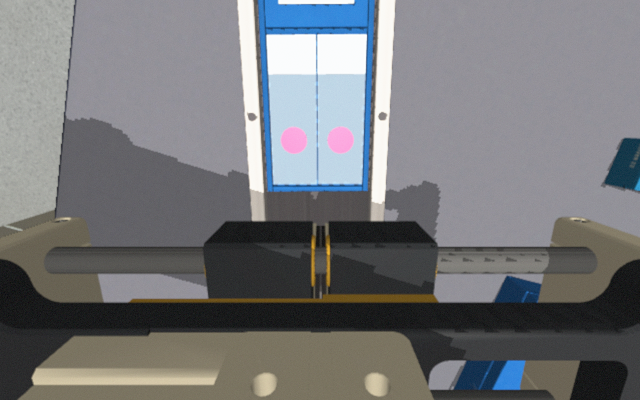

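```bash
python3 -m crank '[[0,-0.002,-0.001,-0.009,0],[0,0,0,0,0],[0,-0.003,0.0095,0,0],[0,-0.003,0.0095,0,0],[0,-0.003,0.0095,0,0],[0,-0.003,0.0095,0,0],[0,-0.003,0.0095,0,0],[0,-0.003,0.0095,0,0]]'; python3 -m crank '[[0,-0.003,0.0095,0,0],[0,-0.003,0.0095,0,0],[0,-0.003,0.0095,0,0],[0,-0.003,0.0095,0,0],[0,-0.003,0.0095,0,0],[0,-0.003,0.0095,0,0],[0,0,0,0,0],[0,0,0,0,0]]'; python3 lk.py wrist w4
```

```text
clock: 3.83
position: [0.4961, -0.2499, 0.0651]
ee_rot: [1.855, 2.535, 0.0]
force: [-0.4, -0.1, 0.0]
width: 0.006
clock: 4.5
position: [0.4887, -0.2271, 0.0649]
ee_rot: [-1.854, -2.535, -0.0]
force: [-0.1, -0.0, 0.4]
width: 0.001
[ 0.4887 -0.2271  0.0649] [-1.854 -2.535 -0.   ] 4.5 [-0.1 -0.   0.4] 0.001
```

View pics/w4.png

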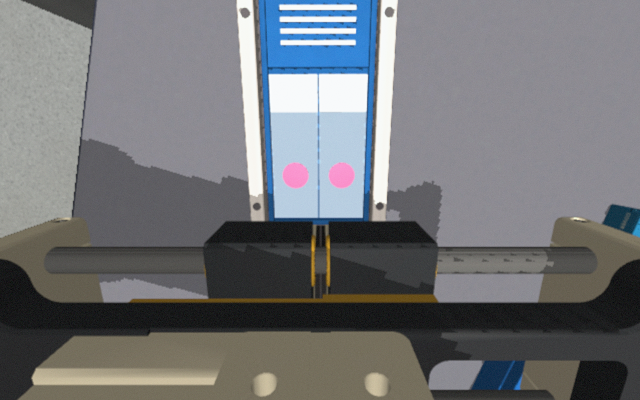

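```bash
python3 lk.py top t4; python3 - <<'E'
from h import *
u=np.array([np.cos(np.radians(-72.2)),np.sin(np.radians(-72.2))]); c=np.array([.4803,-.2056])
for n,p in (("w3",[[317,34],[317,190]]),("w4",[[318,72],[318,219]])):
    cal=np.load(f"pics/{n}.npz"); print(n,[(float((q[:2]-c)@u*1000)) for q in ray(cal,p,.053)])
print("tcp X",(np.array([.4887,-.2271])-c)@u*1000)
E
```

```text
[ 0.4887 -0.2273  0.0648] [-1.855 -2.535 -0.   ] 4.55 [0.3 0.3 0.7] 0.005
w3 [-39.59818966553481, 39.16164878779066]
w4 [-69.56290416134374, 7.377233276641429]
tcp X 23.038622505646067
```

```bash
python3 -m crank '[[0,-0.003,0.0095,0,0],[0,-0.003,0.0095,0,0],[0,-0.003,0.0095,0,0],[0,-0.003,0.0095,0,0],[0,-0.003,0.0095,0,0],[0,-0.003,0.0095,0,0],[0,-0.003,0.0095,0,0],[0,0,0,0,0]]'; python3 -m crank '[[0,-0.003,0.0095,0,0],[0,-0.003,0.0095,0,0],[0,-0.003,0.0095,0,0],[0,-0.003,0.0095,0,0],[0,0,0,0,0],[0,0,0,0,0],[0,0,0,0,0],[0,0,0,0,0]]'; python3 lk.py wrist w5; python3 lk.py top t5; python3 lk.py side s5
```

```text
clock: 5.27
position: [0.4803, -0.1998, 0.065]
ee_rot: [-1.854, -2.536, -0.0]
force: [0.7, -0.4, -0.0]
width: 0.004
clock: 5.93
position: [0.4757, -0.1858, 0.0649]
ee_rot: [-1.855, -2.535, 0.0]
force: [0.3, -0.3, -1.4]
width: 0.008
[ 0.4757 -0.1858  0.0649] [-1.855 -2.535  0.   ] 5.93 [ 0.3 -0.3 -1.4] 0.008
[ 0.4757 -0.1858  0.0649] [-1.855 -2.535 -0.   ] 5.98 [ 0.   0.1 -0.3] 0.011
[ 0.4757 -0.1859  0.0649] [-1.855 -2.535  0.   ] 6.03 [-0.7  0.5  0.4] 0.01
```

View pics/w5.png

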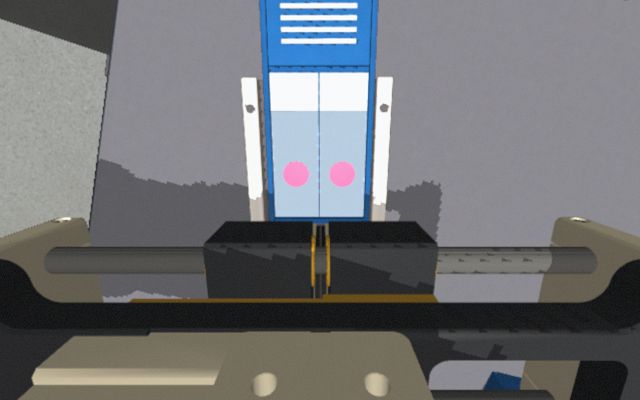

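View pics/s5.png

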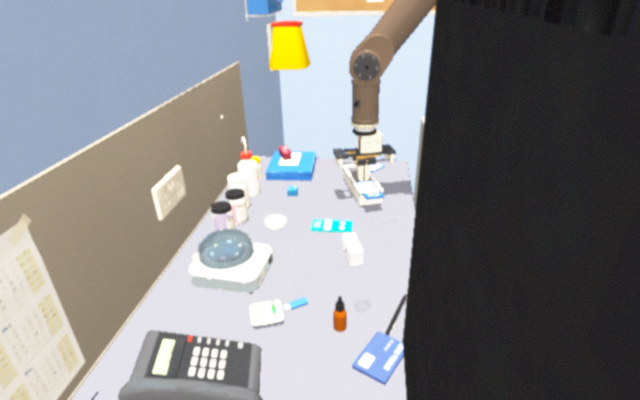

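```bash
python3 - <<'E'
from h import *
u=np.array([np.cos(np.radians(-72.2)),np.sin(np.radians(-72.2))]); c=np.array([.4803,-.2056])
for n,p in (("w1",[[322,81],[322,155]]),("w5",[[318,69],[318,219],[250,78],[384,76]])):
    cal=np.load(f"pics/{n}.npz"); print(n,[(float((q[:2]-c)@u*1000)) for q in ray(cal,p,.053)])
print("tcp X",(np.array([.4757,-.1858])-c)@u*1000)
E
```

```text
w1 [-40.73855706624935, 38.98598296578114]
w5 [-114.18032927059117, -35.85246717871815, -110.18160286361366, -110.77380414766093]
tcp X -20.258360379124642
```

```bash
python3 -m crank '[[0,-0.003,0.0095,0,0],[0,0,0,0,0],[0,0,0,0,0],[0,0,0,0,0],[0,0.006,-0.019,0,0],[0,0,0,0.06,0],[0,0,0,0.1,0],[0.3,0,0,0.1,0]]'; python3 -m crank '[[1,-0.006,0.019,0,0],[1,-0.013,0.041,0,0],[1,-0.013,0.041,0,0],[1,-0.013,0.041,0,0],[1,-0.013,0.041,0,0],[1,-0.013,0.041,0,0],[1,-0.013,0.041,0,0],[1,0,0,0,0]]';python3 lk.py wrist w6; python3 lk.py top t6
```

```text
clock: 6.75
position: [0.476, -0.1898, 0.1693]
ee_rot: [-1.853, -2.533, 0.001]
force: [0.3, -1.3, 1.2]
width: 0.038
clock: 7.42
position: [0.4427, -0.0809, 0.1692]
ee_rot: [-1.851, -2.538, -0.001]
force: [0.1, 0.3, -0.1]
width: 0.605
[ 0.4427 -0.0809  0.1692] [-1.851e+00 -2.538e+00 -1.000e-03] 7.42 [ 0.1  0.3 -0.1] 0.605
[ 0.4432 -0.0825  0.1692] [1.852 2.537 0.   ] 7.47 [ 0.7  0.2 -0.4] 0.651
```

View pics/w6.png

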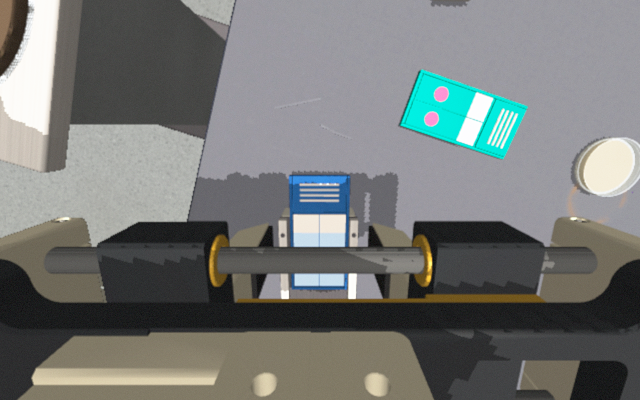

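View pics/t6.png

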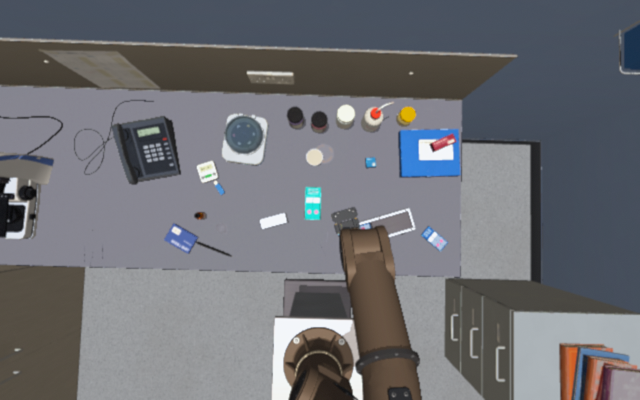

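```bash
python3 - <<'E'
from h import *
a=cv2.imread("pics/w6.png"); cal=np.load("pics/w6.npz")
cv2.imwrite("pics/w6c.png",cv2.resize(a[165:300,260:380],None,fx=4,fy=4,interpolation=cv2.INTER_CUBIC))
hsv=cv2.cvtColor(a,cv2.COLOR_BGR2HSV)
m=(hsv[...,1]>70)&(hsv[...,0]>95)&(hsv[...,0]<130); m[:, :280]=0; m[:,360:]=0; m[:165]=0; m[213:]=0; m=big(m)
ys,xs=np.nonzero(m); print(xs.min(),xs.max(),ys.min(),ys.max())
print("tab",rect(cal,m,.053))
u=np.array([np.cos(np.radians(-72.2)),np.sin(np.radians(-72.2))]); c=np.array([.4803,-.2056]); n=np.array([-u[1],u[0]])
for p in ([320,175],[320,213],[320,289],[284,208],[354,208]):
    q=ray(cal,p,.053)[0][:2]; print(p,q.round(4),((q-c)@u*1e3).round(1),((q-c)@n*1e3).round(1))
q=np.array([.4432,-.0825]);print("tcp",((q-c)@u*1e3).round(1),((q-c)@n*1e3).round(1))
E
```

```text
288 350 175 212
tab (array([ 0.43946121, -0.07605843]), array([56.64318848, 35.15223312]), 17.716657638549805)
[320, 175] [ 0.435 -0.059] -153.4 1.7
[320, 213] [ 0.446  -0.0934] -117.3 1.7
[320, 289] [ 0.4704 -0.1698] -37.1 1.5
[284, 208] [ 0.4124 -0.099 ] -122.2 -32.1
[354, 208] [ 0.4749 -0.0791] -122.1 33.5
tcp -128.5 2.3
```

View pics/w6c.png

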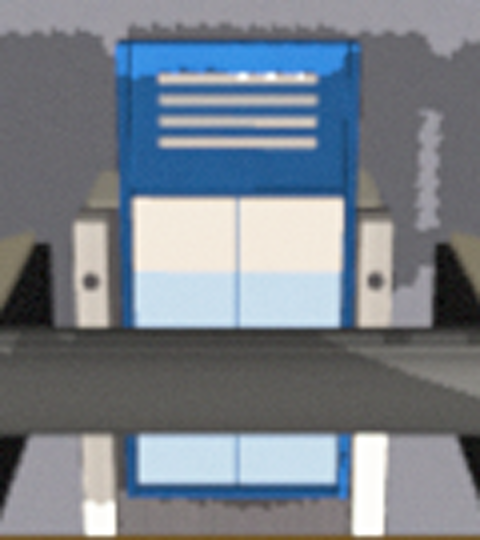

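```bash
python3 -m crank '[[1,-0.005,0.014,0,0],[1,0,0,0,0],[1,0,0,-0.04,0],[1,0,0,-0.04,0],[1,0,0,-0.04,0],[1,0,0,-0.04,0],[1,0,0,-0.04,0],[1,0,0,0,0]]';python3 -m crank '[[1,0,0,0,0],[1,0,0,0,0],[1,0,0,0,0],[1,0,0,0,0],[1,0,0,0,0],[1,0,0,0,0],[1,0,0,0,0],[1,0,0,0,0]]';python3 lk.py wrist w7; python3 lk.py side s7; python3 - <<'E'
import cv2
b=cv2.imread("pics/s7.png")
cv2.imwrite("pics/s7c.png",cv2.resize(b[110:230,310:430],None,fx=5,fy=5,interpolation=cv2.INTER_CUBIC))
E
```

```text
clock: 8.18
position: [0.4399, -0.0784, 0.0866]
ee_rot: [-1.854, -2.532, 0.003]
force: [0.1, -0.8, 0.5]
width: 1.001
clock: 8.85
position: [0.4414, -0.078, 0.0891]
ee_rot: [1.855, 2.535, 0.0]
force: [-0.4, -1.4, 0.6]
width: 1.001
[ 0.4414 -0.078   0.0891] [1.855 2.535 0.   ] 8.85 [-0.4 -1.4  0.6] 1.001
[ 0.4414 -0.0779  0.089 ] [1.855 2.535 0.   ] 8.9 [-0.2 -0.  -0.4] 0.999
```

View pics/w7.png

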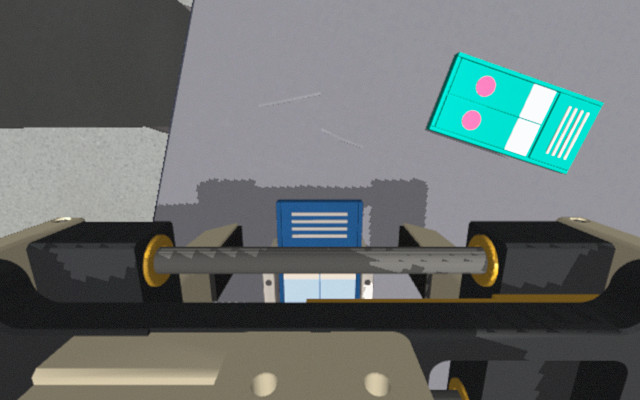

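View pics/s7c.png

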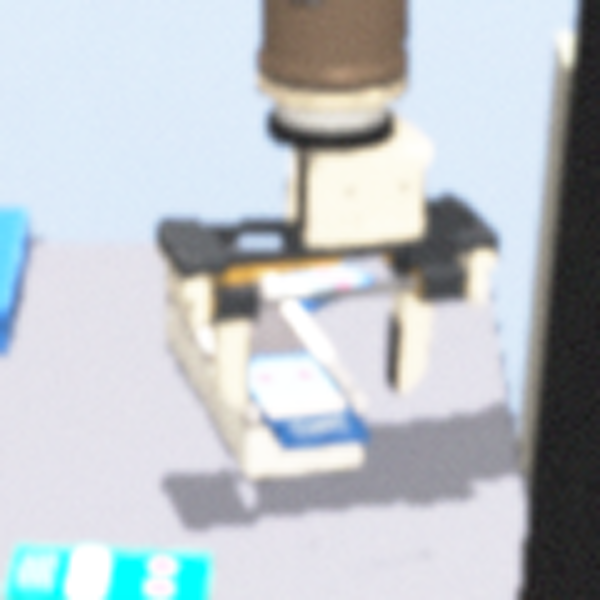

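```bash
python3 -m crank '[[1,0,0,-0.02,0],[1,0,0,-0.025,0],[1,0,0,-0.025,0],[1,0,0,-0.02,0],[1,0,0,-0.015,0],[1,0,0,0,0],[1,0,0,0,0],[1,0,0,0,0]]' 30;python3 -m crank '[[0.55,0,0,0,0],[0.55,0,0,0,0],[0.55,0,0,0,0],[0.55,0,0,0,0],[0.55,0,0,0,0],[0.55,0,0,0,0],[0.55,0,0,0,0],[0.55,0,0,0,0]]' 30
```

```text
clock: 9.62
position: [0.4414, -0.0778, 0.047]
ee_rot: [-1.855, -2.535, -0.0]
force: [0.9, 0.3, -0.1]
width: 1.0
clock: 10.28
position: [0.4413, -0.0779, 0.047]
ee_rot: [1.855, 2.535, 0.0]
force: [0.5, -0.7, 1.3]
width: 0.604
```

```bash
python3 -m crank '[[0.3,0,0,0,0],[0.2,0,0,0,0],[0.2,0,0,0,0],[0.2,0,0,0,0],[0.2,0,0,0.005,0],[0.2,0,0,0.005,0],[0.2,0,0,0.01,0],[0.2,0,0,0.01,0]]' 40;python3 -m crank '[[0.2,0,0,0.02,0],[0.2,0,0,0.02,0],[0.2,0,0,0.02,0],[0.2,0,0,0.02,0],[0.2,0,0,0.02,0],[0.2,0,0,0.02,0],[0.2,0,0,0,0],[0.2,0,0,0,0]]';python3 lk.py wrist w8; python3 lk.py side s8; python3 - <<'E'
import cv2
b=cv2.imread("pics/s8.png")
cv2.imwrite("pics/s8c.png",cv2.resize(b[110:230,310:430],None,fx=5,fy=5,interpolation=cv2.INTER_CUBIC))
E
```

```text
clock: 10.95
position: [0.4412, -0.0778, 0.0592]
ee_rot: [-1.855, -2.535, 0.0]
force: [0.5, 0.6, -1.6]
width: 0.605
clock: 11.62
position: [0.4416, -0.078, 0.1074]
ee_rot: [1.855, 2.534, 0.001]
force: [-0.1, 0.6, -1.1]
width: 0.604
[ 0.4416 -0.078   0.1074] [1.855e+00 2.534e+00 1.000e-03] 11.62 [-0.1  0.6 -1.1] 0.604
[ 0.4413 -0.078   0.107 ] [1.855 2.535 0.   ] 11.67 [-0.2  0.2 -1.3] 0.604
```

View pics/w8.png

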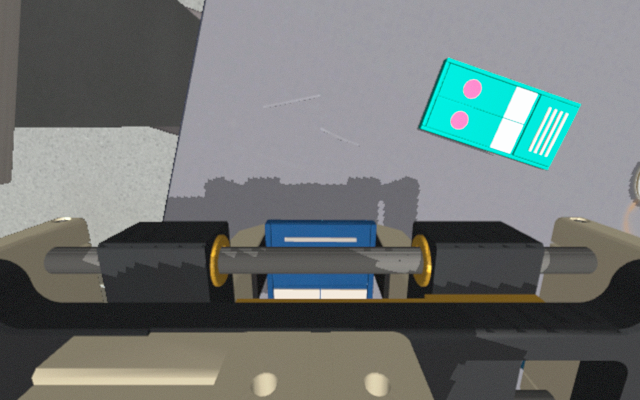

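View pics/s8c.png

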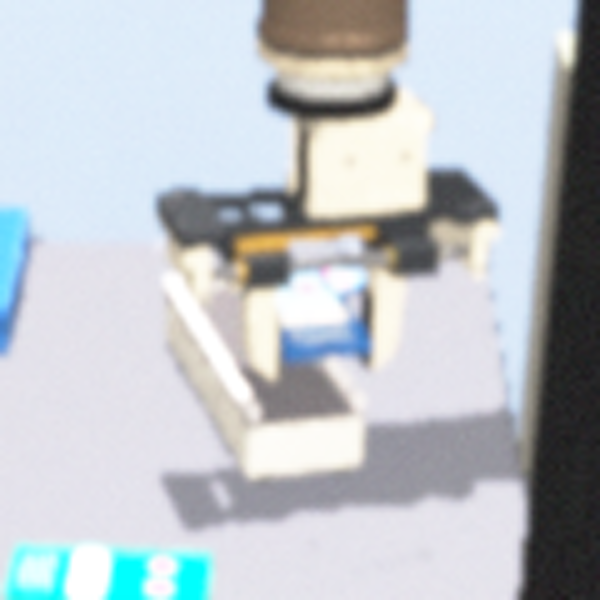

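```bash
python3 -m crank '[[0.2,0.002,0.015,0.02,0],[0.2,0.004,0.03,0.02,0],[0.2,0.005,0.04,0,-0.005],[0.2,0.006,0.045,0,-0.005],[0.2,0.006,0.045,0,-0.005],[0.2,0.005,0.04,0,-0.005],[0.2,0.004,0.03,0,0],[0.2,0.002,0.015,0,0]]';python3 lk.py wrist w9; python3 lk.py top t9;python3 lk.py side s9
```

```text
clock: 12.38
position: [0.4553, 0.0293, 0.1237]
ee_rot: [1.878, 2.519, 0.003]
force: [-0.6, -0.9, -0.7]
width: 0.604
[0.4553 0.0293 0.1237] [1.878 2.519 0.003] 12.38 [-0.6 -0.9 -0.7] 0.604
[0.4554 0.0295 0.1236] [1.877 2.519 0.003] 12.43 [ 0.1  1.  -1. ] 0.603
[0.4551 0.028  0.1234] [1.878e+00 2.518e+00 1.000e-03] 12.48 [-0.4 -0.4 -0.7] 0.603
```

View pics/w9.png

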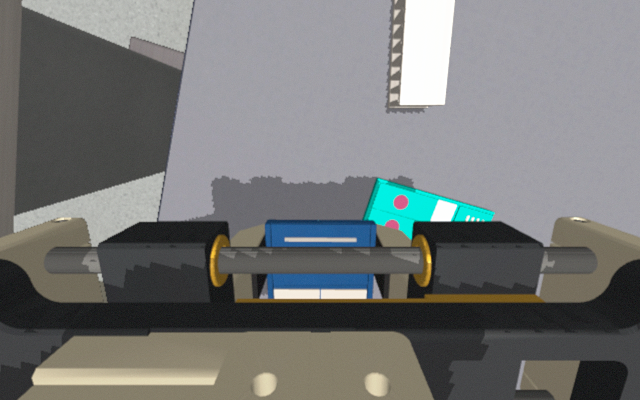

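View pics/s9.png

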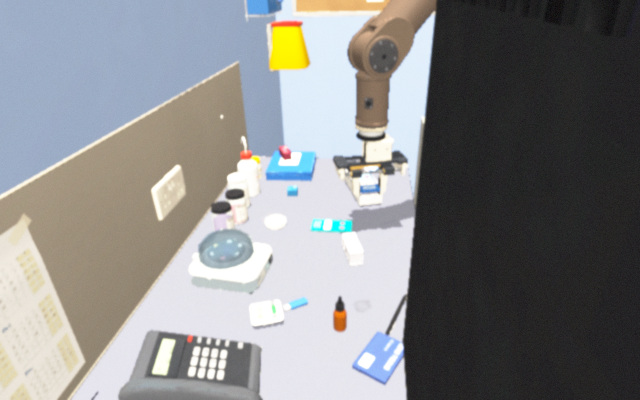

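```bash
python3 - <<'E'
from h import *
cal=np.load("pics/w9.npz")
P=ray(cal,[[401,104],[445,105],[406,0],[455,0]],.040)[:,:2]
print(P.round(4).tolist()); 
for i,j in((0,2),(1,3)): d=P[i]-P[j]; print(np.degrees(np.arctan2(d[1],d[0])))
d=(P[0]-P[2])+(P[1]-P[3]); d/=np.linalg.norm(d)
print("width",np.linalg.norm(P[0]-P[1]),"centre",(P[0]+P[1])/2-d*.045)
for z in (.128,.1297,.132): print(ray(cal,[[320,221]],z).round(4))
cal=np.load("pics/t9.npz"); print("yaw tool x",2*np.degrees(np.arctan2(2.519,1.878)))
E
```

```text
[[0.4896, 0.1254], [0.5215, 0.1342], [0.4689, 0.1908], [0.5014, 0.2004]]
-72.44487299612652
-73.12908725504805
width 0.033092355368525624 centre [0.49224767 0.17278305]
[[0.4491 0.0482 0.128 ]]
[[0.4489 0.0488 0.1297]]
[[0.4487 0.0495 0.132 ]]
yaw tool x 106.58844188546557
```

```bash
python3 -m crank '[[0.2,0.003,0.02,0,0],[0.2,0.004,0.03,0,0],[0.2,0.007,0.045,0,0],[0.2,0.007,0.045,0,0],[0.2,0.007,0.045,0,0],[0.2,0.007,0.045,0,0],[0.2,0.007,0.045,0,0],[0.2,0.007,0.045,0,0]]';python3 -m crank '[[0.2,0.006,0.04,0,0],[0.2,0.006,0.04,0,0],[0.2,0.004,0.03,0,0],[0.2,0.003,0.02,0,0],[0.2,0,0,0,0],[0.2,0,0,0,0],[0.2,0,0,0,0],[0.2,0,0,0,0]]';python3 lk.py wrist w10; python3 lk.py top t10;python3 lk.py side s10; python3 - <<'E'
import cv2
b=cv2.imread("pics/s10.png")
cv2.imwrite("pics/s10c.png",cv2.resize(b[150:290,300:420],None,fx=4,fy=4,interpolation=cv2.INTER_CUBIC))
E
```

```text
clock: 13.2
position: [0.4747, 0.1545, 0.1229]
ee_rot: [1.883, 2.514, -0.0]
force: [0.6, 0.2, -0.7]
width: 0.604
clock: 13.87
position: [0.4821, 0.2048, 0.1228]
ee_rot: [1.883, 2.514, -0.001]
force: [0.4, -0.2, -0.2]
width: 0.605
[0.4821 0.2048 0.1228] [ 1.883e+00  2.514e+00 -1.000e-03] 13.87 [ 0.4 -0.2 -0.2] 0.605
[0.4822 0.205  0.1229] [ 1.883e+00  2.514e+00 -1.000e-03] 13.92 [-1.1 -0.9 -2.1] 0.604
[0.4822 0.2052 0.1229] [ 1.883e+00  2.515e+00 -1.000e-03] 13.97 [-0.  -0.6 -0.5] 0.604
```

View pics/w10.png

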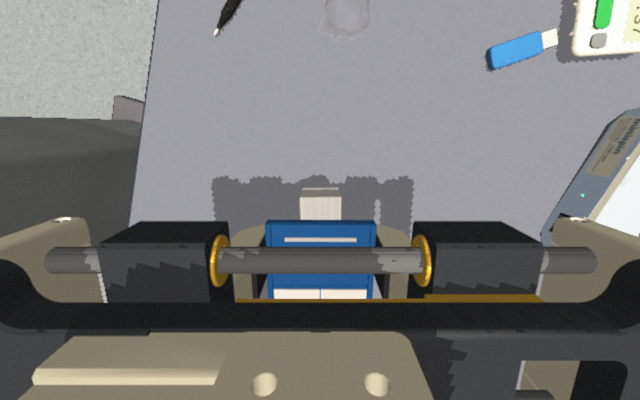

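View pics/s10c.png

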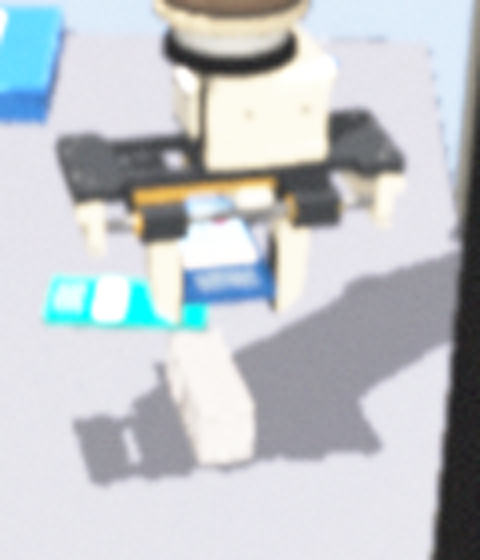

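View pics/t10.png

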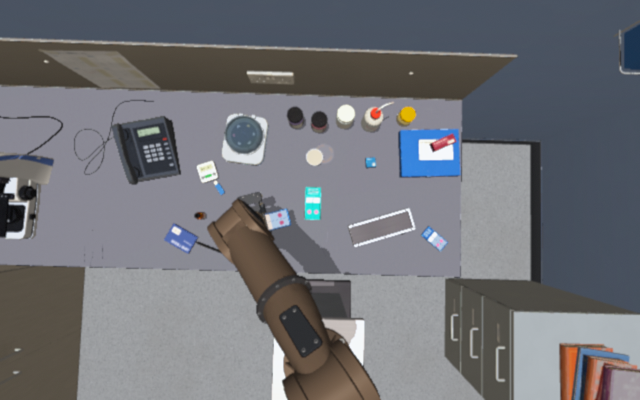

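```bash
python3 -m crank '[[0.2,-0.001,0.008,0,0],[0.2,0,0,-0.03,0],[0.2,0,0,-0.03,0],[0.2,0,0,-0.03,0],[0.2,0,0,-0.03,0],[0.2,0,0,-0.03,0],[0.2,0,0,-0.02,0],[0.2,0,0,0,0]]';python3 lk.py wrist w11; python3 lk.py top t11;python3 lk.py side s11; python3 - <<'E'
from h import *
b=cv2.imread("pics/s11.png")
cv2.imwrite("pics/s11c.png",cv2.resize(b[170:290,300:420],None,fx=4.8,fy=4.8,interpolation=cv2.INTER_CUBIC))
b=cv2.imread("pics/t11.png")
cv2.imwrite("pics/t11c.png",cv2.resize(b[180:260,230:330],None,fx=6,fy=6,interpolation=cv2.INTER_CUBIC))
E
```

```text
clock: 14.68
position: [0.4809, 0.2089, 0.0535]
ee_rot: [-1.881, -2.515, 0.003]
force: [-0.6, -0.0, -1.6]
width: 0.603
[0.4809 0.2089 0.0535] [-1.881 -2.515  0.003] 14.68 [-0.6 -0.  -1.6] 0.603
[0.4813 0.2092 0.0544] [-1.881e+00 -2.515e+00  2.000e-03] 14.73 [ 0.1 -0.7 -0.6] 0.604
[0.4817 0.2094 0.055 ] [-1.881 -2.516  0.   ] 14.78 [ 0.6 -0.5 -0.6] 0.603
```

View pics/s11c.png

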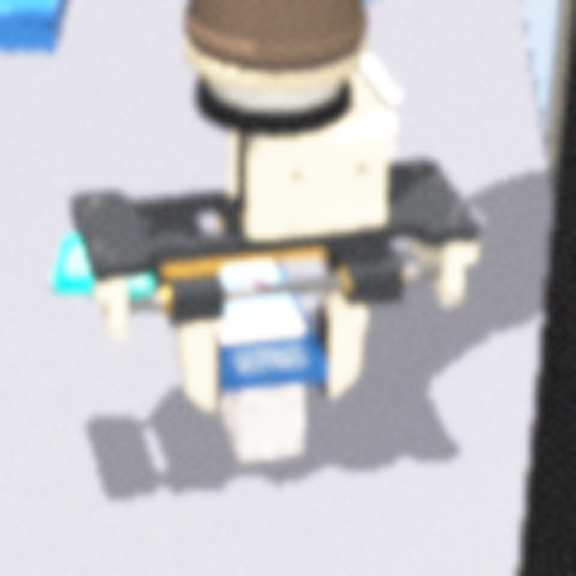

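View pics/t11c.png

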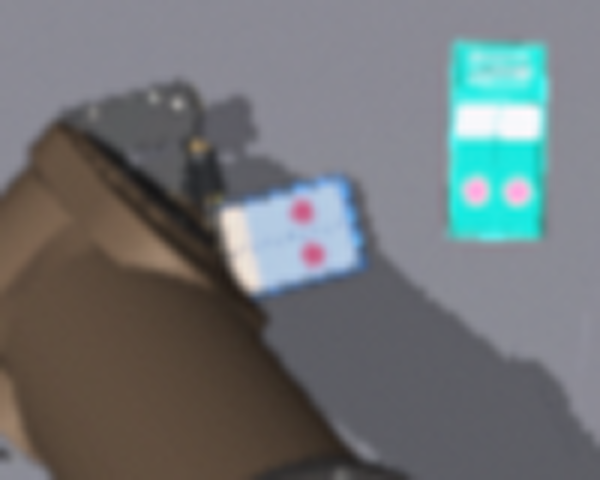

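View pics/w11.png

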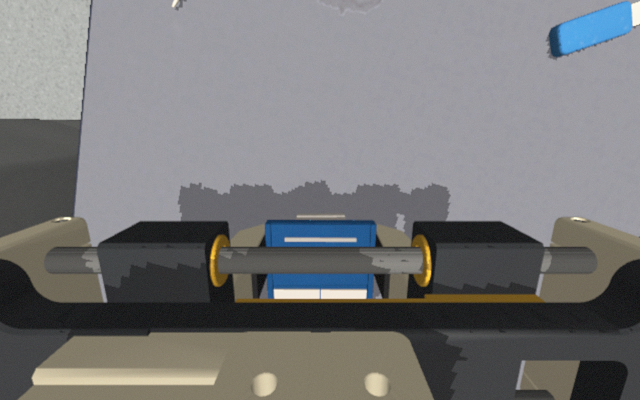

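```bash
python3 - <<'E'
from h import *
cal=arm.get_calibration("top")
E=np.array([[345,180],[364,265]])/6+[229.6,179.6]
q=ray(cal,E,.061)[:,:2]; m=q.mean(0); print(q.round(4),m); d=q[0]-q[1]; print(np.linalg.norm(d))
t=np.radians(-73.4); u=np.array([np.cos(t),np.sin(t)])
ce=m-.058*u; print("centre est top",ce, "grip est", np.array([.4817,.2094])+.038*u)
b=np.array([.4927,.1716]); n=np.array([-u[1],u[0]])
for c in (ce,np.array([.4817,.2094])+.038*u): print((c-b)@u*1e3,(c-b)@n*1e3)
print(arm.observe()["position"])
E
```

```text
[[0.5314 0.1205]
 [0.4833 0.1081]] [0.50732522 0.11428283]
0.04969027760204952
centre est top [0.4907553  0.16986554] grip est [0.49255616 0.17298374]
1.1065921681084132 -2.3591674526460733
-1.3671653562367516 0.25747196879153283
[0.48194802 0.20958325 0.0553965 ]
```

```bash
python3 -m crank '[[0.2,0,0,0,0],[0.2,0,0,-0.006,0],[0.2,0,0,-0.006,0],[0.2,0,0,-0.006,0],[0.2,0,0,-0.004,0],[0.2,0,0,-0.003,0],[0.2,0,0,0,0],[0.2,0,0,0,0]]'; python3 -m crank '[[0.2,0,0,-0.002,0],[0.2,0,0,-0.002,0],[0.2,0,0,0,0],[0.2,0,0,0,0],[0.2,0,0,-0.002,0],[0.2,0,0,0,0],[0.2,0,0,0,0],[0.2,0,0,0,0]]'
```

```text
clock: 15.5
position: [0.4817, 0.2093, 0.0448]
ee_rot: [-1.881, -2.516, 0.0]
force: [0.6, -1.0, -1.2]
width: 0.605
clock: 16.17
position: [0.4817, 0.2093, 0.0425]
ee_rot: [1.882, 2.516, 0.0]
force: [0.6, 0.3, -0.5]
width: 0.605
```

```bash
python3 -m crank '[[0.2,0,0,-0.002,0],[0.2,0,0,0,0],[0.2,0,0,0,0],[0.2,0,0,0,0],[0.2,0,0,0,0],[0.2,0,0,0,0],[0.2,0,0,0,0],[0.2,0,0,0,0]]'; python3 -m crank '[[0.2,0,0,-0.002,0],[0.2,0,0,0,0],[0.2,0,0,0,0],[0.2,0,0,0,0],[0.2,0,0,0,0],[0.2,0,0,0,0],[0.2,0,0,0,0],[0.2,0,0,0,0]]'
```

```text
clock: 16.83
position: [0.4818, 0.2093, 0.042]
ee_rot: [1.882, 2.516, 0.0]
force: [-1.8, -1.5, 5.9]
width: 0.602
clock: 17.5
position: [0.4818, 0.2094, 0.0419]
ee_rot: [1.881, 2.515, 0.0]
force: [-4.2, -2.7, 16.6]
width: 0.611
```

```bash
python3 -m crank '[[0.2,0,0,0.002,0],[0.2,0,0,0,0],[0.2,0,0,0,0],[0.64,0,0,0,0],[0.7,0,0,0,0],[0.8,0,0,0,0],[0.9,0,0,0,0],[0.9,0,0,0,0]]'; python3 lk.py side s12; python3 lk.py wrist w12;python3 - <<'E'
from h import *
b=cv2.imread("pics/s12.png")
cv2.imwrite("pics/s12c.png",cv2.resize(b[170:290,300:420],None,fx=4.8,fy=4.8,interpolation=cv2.INTER_CUBIC))
E
```

```text
clock: 18.17
position: [0.4817, 0.2093, 0.0416]
ee_rot: [-1.882, -2.516, 0.0]
force: [0.7, 0.0, 0.4]
width: 0.865
[0.4817 0.2093 0.0416] [-1.882 -2.516  0.   ] 18.17 [0.7 0.  0.4] 0.865
[0.4817 0.2093 0.0416] [-1.882 -2.516  0.   ] 18.22 [ 0.9  0.4 -0.3] 0.886
```

View pics/s12c.png

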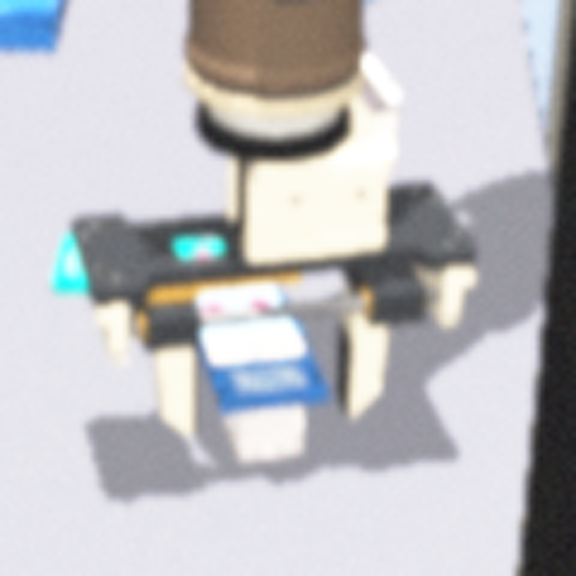

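View pics/w12.png

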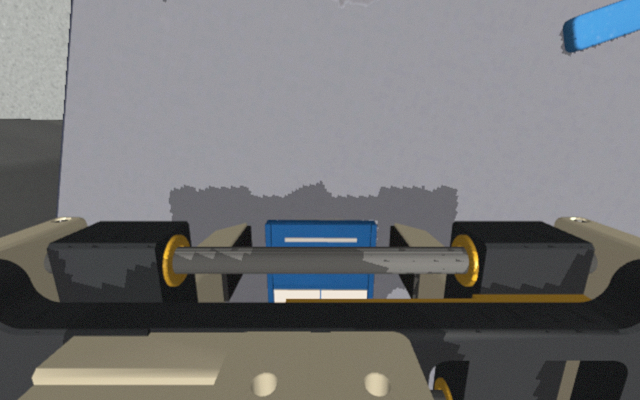

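```bash
python3 -m crank '[[0.95,0,0,0,0],[0.95,0,0,0.01,0],[0.95,0,0,0.03,0],[0.95,0,0,0.04,0],[0.95,0,0,0.05,0],[0.95,0,0,0.06,0],[0.95,0,0,0.06,0],[0.95,0,0,0.06,0]]';python3 -m crank '[[0.95,-0.01,-0.06,0.05,0],[0.95,-0.02,-0.09,0.03,0],[0.95,-0.03,-0.09,0,0],[0.95,-0.03,-0.09,0,0],[0.95,-0.03,-0.09,0,0],[0.95,-0.03,-0.06,0,0],[0.95,0,0,0,0],[0.95,0,0,0,0]]'; python3 lk.py wrist w13; python3 lk.py top t13; python3 lk.py side s13; python3 - <<'E'
from h import *
b=cv2.imread("pics/s13.png")
cv2.imwrite("pics/s13c.png",cv2.resize(b[150:350,300:420],None,fx=3,fy=3,interpolation=cv2.INTER_CUBIC))
E
```

```text
clock: 18.93
position: [0.4814, 0.2093, 0.1671]
ee_rot: [-1.881, -2.516, 0.0]
force: [0.6, -0.2, 0.7]
width: 0.947
clock: 19.6
position: [0.4213, 0.0159, 0.1981]
ee_rot: [1.885, 2.512, -0.0]
force: [0.7, 0.5, 0.6]
width: 0.952
[0.4213 0.0159 0.1981] [ 1.885  2.512 -0.   ] 19.6 [0.7 0.5 0.6] 0.952
[0.4219 0.0173 0.1982] [1.882e+00 2.514e+00 1.000e-03] 19.65 [0.2 0.2 0.3] 0.95
[0.4222 0.0181 0.1982] [1.881e+00 2.516e+00 2.000e-03] 19.7 [ 0.2 -0.5 -1.3] 0.95
```

View pics/w13.png

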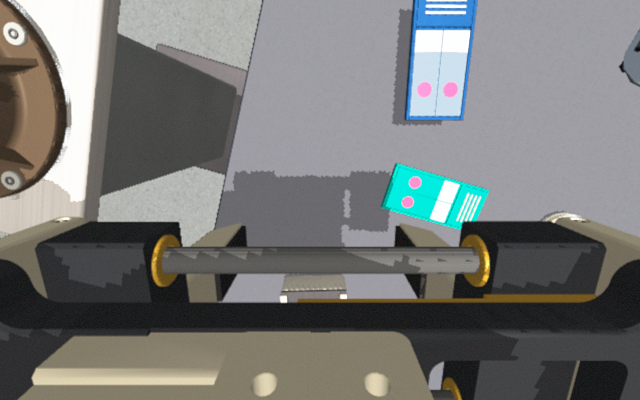

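View pics/s13c.png

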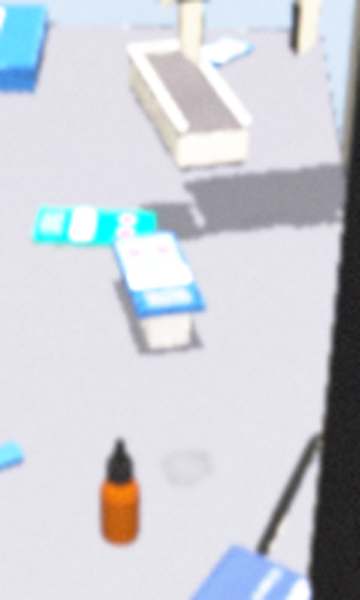

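View pics/t13.png

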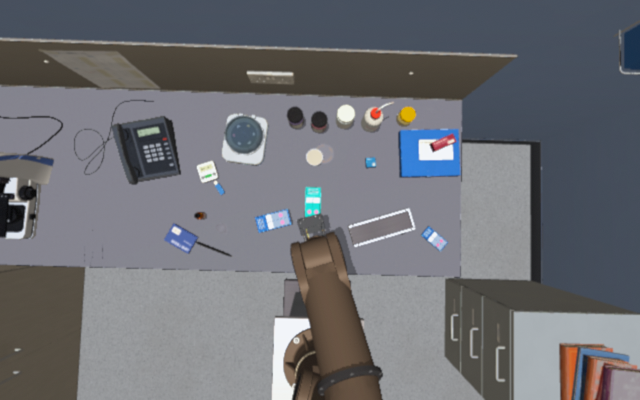

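```bash
python3 - <<'E'
from h import *
a=cv2.imread("pics/t13.png"); cal=arm.get_calibration("top")
x0,y0=248,200; s=a[200:240,248:300]; hsv=cv2.cvtColor(s,cv2.COLOR_BGR2HSV)
m=(hsv[...,1]>45)&(hsv[...,0]>95)&(hsv[...,0]<170)
m=cv2.morphologyEx(big(m).astype(np.uint8),cv2.MORPH_CLOSE,np.ones((9,9)))
c,sz,an=rect(cal,m,.048,(x0,y0)); print(c,sz,an)
for b in ([.4931,.1704],[.4922,.1728]):
    t=np.radians(-73.3);u=np.array([np.cos(t),np.sin(t)]);n=np.array([-u[1],u[0]])
    print("along/across mm",((c-b)@u*1e3).round(1),((c-b)@n*1e3).round(1))
o=cv2.imread("pics/top0.png")
for n,(x,y,w,h) in dict(dish=(302,142,34,26),bottle=(188,205,24,20),box=(362,153,20,18)).items():
    print(n,cv2.absdiff(o,a)[y:y+h,x:x+w].max())
st=arm.observe(); print(st["position"],st["dq"].round(3))
E
```

```text
[0.49288235 0.16971204] [121.34885406  61.97077942] -73.82390022277832
along/across mm 0.6 -0.4
along/across mm 3.2 -0.2
dish 6
bottle 4
box 5
[0.42226778 0.0184622  0.19806773] [-0.009  0.008 -0.001 -0.001  0.002  0.     0.002]
```

```bash
python3 -m crank '[[0.95,0,0,0,0],[0.95,0,0,0,0],[0.95,0,0,0,0],[0.95,0,0,0,0],[0.95,0,0,0,0],[0.95,0,0,0,0],[0.95,0,0,0,0],[0.95,0,0,0,0]]'; python3 -c "
from cell import arm; print(arm.sign_off())"
```

```text
clock: 20.42
position: [0.4217, 0.0173, 0.1977]
ee_rot: [1.882, 2.516, 0.0]
force: [0.2, -1.2, -0.3]
width: 0.949
the job is handed in; nothing more can be done
None
```

I pushed the carrier out to about 43 mm of overhang with the closed fingers, then gripped it across the tab and lifted it. I laid it on the cooling block, let go, backed the arm well clear and handed the job in at 20.4 s. `sign_off` reports no verdict.

- **Placement:** in the last top view the carrier's centre lies within about 0.6 mm of the block's centre along it and 0.4 mm across, turned about 0.5° from the block's long side. Against the wrist camera's estimate of the block, the offset is 3.2 mm along and 0.2 mm across.
- **Level:** I judged this only by eye, in the side and wrist pictures after release; I did not measure the tilt.
- **Bystanders:** the petri dish, brown bottle and blue box look the same as at the start in the top view.
- **Disagreements:**
  - The top and wrist cameras put the block about 2.5 mm apart; I aimed at the mean.
  - The last mask drew the carrier about 5 mm oversize, from pixel blur and mask closing.
  - On setting down, the force rose to 16.6 N, so I eased the arm back up before opening the fingers.

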